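# Hang the rinsed dice cups on the draining pegs

### The arm

A 6-joint arm with a two-finger parallel gripper is mounted at the origin on the work surface. World frame = base frame: x ahead of the robot, y to its left, z up, the work surface at z = 0. Lengths are in m, angles in degrees, forces in N, time in s.
With the tool pointing down it reaches from about 0.25 to 0.775 m from the base axis. Payload 8.9 kg.
Tool frame: the origin (TCP) lies midway between the tips of the shut fingers; the grasp point (between the pads) lies 19 mm behind it; z points along the fingers, x is the direction in which the jaws open and shut, and the axes are right-handed (so a half turn about z gives the same grasp; the last joint's range is limited). The gripper opens to 85 mm and grips with 20 to 120 N. Pads are 22 mm wide; open, the fingers measure 114 mm over their backs; the gripper's body (76 mm by 85 mm) begins 54 mm behind the grasp point. The pads swing forward as they close: fully open they stand 13 mm farther back than shut.
Start: joints at [-81.434, 16.656, -8.789, 64.555, 0, 82.019], TCP at [0.15, -0.503, 0.231] pointing down, gripper open.
Joint ranges: [-144.48, 144.48], [-52.06, 99.96], [-74.48, 78.29], [-112.23, 115.85], [-86.99, 84.42], [-180, 180]. Speed limits (degrees/s): [127.2, 127.2, 159.86, 180, 180, 180].

### API

Orientations are given as [roll, pitch, yaw] about the fixed x, y, z axes, in that order (R = Rz(yaw) Ry(pitch) Rx(roll)).
In Python, from bench import sensors, vision, manip gives the robot as it stands.
- The arm moves only by the shell command python3 -m handwheel 'ROWS' [OPENING] [FORCE]. ROWS is JSON, one flat list of numbers, 4 for each row, row after row: the shift along the tool's x, y, z in mm, then the turn about the tool's z in rad. In form: [dx, dy, dz, roll, dx, dy, dz, roll, ...]. A call has 1 to 10 rows; each row is the pose to reach, as a shift and turn from the pose commanded when the call began, along the tool's axes at that moment; what a row does not reach only later rows make up. A row lasts 1/10 s, in which the tool goes at most 50 mm and 8.59 degrees, less where a joint would pass 70% of its speed; a pose out of reach is approached as far as the arm can. A call with a gripper value outside its range is refused whole. OPENING is the opening in per cent of the stroke, from 0 (shut) to 100 (fully open), set as the call begins (- or left out, the last holds). The fingers move at their own pace and stop on an object; FORCE is the grip in N (left out, the last holds). Time passes only in rows, so rows that repeat a pose let the fingers close. It gives the time, the measured TCP pose, the force and the opening at its end, in the units of the state.
- sensors.read_state(): the state, without advancing time (a new reading comes with each control period).
- vision.grab_frame(name): name is "scene" or "top" or "wrist"; returns the picture (420x560x3 uint8, red, green, blue); there is no depth.
- vision.get_calibration(name): a dict with "fx", "fy", "cx", "cy" (pixels), "world_to_cam" (4x4, takes a point from world to camera coordinates). Camera axes: x right, y up, looking along -z (the intrinsics and any distortion apply to the point x, -y, -z); pixel columns grow to the right and rows downward; lengths in m; the calibration is good to about 2 mm. A picture is of the moment at which its call begins: read the wrist's pose just before it. get_calibration takes no time and is no camera call; for the wrist camera it gives the pose at the moment of the call.
- manip.close_job(): hands the job in, once; it reports no verdict.
The state is a dict: "time": time; "joint_pos": joint angles; "qd": joint speeds; "joint_torque": joint torques, N m; "tool_pos": TCP position; "tool_rot": TCP orientation; "wrist_force": force on the tool from outside, world axes, zero at the start; "ft_torque": the same for the moment, N m; "gripper_width": finger opening in m.
Only numpy, scipy, OpenCV 4.12 (cv2) and the standard library are available. Lean on these libraries where they do the work, as an engineer would, in place of code of your own. Each camera call takes 0.05 s, during which the arm holds its last target.

### The job

The three rinsed dice cups on the turntable (bone-white, amber and plum) are standing mouth down and trapping water: hang each one mouth down on a free peg of its own on the draining stand, slid fully home so that its floor rests on the peg's tip, and let go. Handle the ceramic gently - no dropping or banging it - and leave the hourglass, the die, the tracker wheel and the green cup that is already draining where they are.

Things in the scene. Friction and masses are not known exactly. Their poses are not given: they have to be found in the camera images.
- cup_white: Bone-white glazed ceramic dice cup, loose (about 0.17 kg), at the start standing mouth down on the turntable. 92 mm tall, round; straight outside diameter 60 mm from the closed end down to 16 mm from the rim, then flaring to 71 mm at the rim; wall 4 mm, inside diameter 52 mm, floor 6 mm thick, so 86 mm deep inside. Origin: centre of the mouth (rim plane); its z axis runs along the cup's axis from the mouth to the closed end, so z points up while the cup stands mouth down.
- cup_white_floor (a point): Centre of the inside floor of the bone-white cup, 86 mm from the mouth along the cup's axis; this floor comes to rest on a peg's tip.
- cup_amber: Amber-orange glazed ceramic dice cup, loose (about 0.17 kg), at the start standing mouth down on the turntable. 92 mm tall, round; straight outside diameter 60 mm from the closed end down to 16 mm from the rim, then flaring to 71 mm at the rim; wall 4 mm, inside diameter 52 mm, floor 6 mm thick, so 86 mm deep inside. Origin: centre of the mouth (rim plane); its z axis runs along the cup's axis from the mouth to the closed end, so z points up while the cup stands mouth down.
- cup_amber_floor (a point): Centre of the inside floor of the amber-orange cup, 86 mm from the mouth along the cup's axis; this floor comes to rest on a peg's tip.
- cup_plum: Dark plum glazed ceramic dice cup, loose (about 0.17 kg), at the start standing mouth down on the turntable. 92 mm tall, round; straight outside diameter 60 mm from the closed end down to 16 mm from the rim, then flaring to 71 mm at the rim; wall 4 mm, inside diameter 52 mm, floor 6 mm thick, so 86 mm deep inside. Origin: centre of the mouth (rim plane); its z axis runs along the cup's axis from the mouth to the closed end, so z points up while the cup stands mouth down.
- cup_plum_floor (a point): Centre of the inside floor of the dark plum cup, 86 mm from the mouth along the cup's axis; this floor comes to rest on a peg's tip.
- cup_green: Moss-green dice cup of the same shape, loose, already hanging on peg_d to drain, axis along the peg. Its origin is the centre of its mouth, but its frame is that of the stand (z up) as long as it hangs undisturbed. A bystander.
- peg_a: A free peg. Steel rod peg, 16 mm thick, fixed in the rail of the draining stand, rising at 50 degrees above the horizontal (40 degrees from vertical) towards the stand's -x side. Origin: the root of the peg on the rail's axis, 100 mm above the table. The peg points along (-cos 50deg, 0, sin 50deg) in its own axes (z up, x and y as the stand's); the tip is 120 mm from the origin, and a flat collar of 25 mm diameter sits 16 to 20 mm from the origin.
- peg_b: A free peg. Steel rod peg, 16 mm thick, fixed in the rail of the draining stand, rising at 50 degrees above the horizontal (40 degrees from vertical) towards the stand's -x side. Origin: the root of the peg on the rail's axis, 100 mm above the table. The peg points along (-cos 50deg, 0, sin 50deg) in its own axes (z up, x and y as the stand's); the tip is 120 mm from the origin, and a flat collar of 25 mm diameter sits 16 to 20 mm from the origin.
- peg_c: A free peg. Steel rod peg, 16 mm thick, fixed in the rail of the draining stand, rising at 50 degrees above the horizontal (40 degrees from vertical) towards the stand's -x side. Origin: the root of the peg on the rail's axis, 100 mm above the table. The peg points along (-cos 50deg, 0, sin 50deg) in its own axes (z up, x and y as the stand's); the tip is 120 mm from the origin, and a flat collar of 25 mm diameter sits 16 to 20 mm from the origin.
- peg_d: The peg taken by the green cup. Steel rod peg, 16 mm thick, fixed in the rail of the draining stand, rising at 50 degrees above the horizontal (40 degrees from vertical) towards the stand's -x side. Origin: the root of the peg on the rail's axis, 100 mm above the table. The peg points along (-cos 50deg, 0, sin 50deg) in its own axes (z up, x and y as the stand's); the tip is 120 mm from the origin, and a flat collar of 25 mm diameter sits 16 to 20 mm from the origin.
- peg_a_tip (a point): The very end of the rounded rubber tip of peg_a, about 192 mm above the table. A cup let go on it drops a few mm and comes to rest with its floor on the tip and the upper side of its inside wall along the peg, so its axis lies about 18 mm below the peg's.
- peg_b_tip (a point): The very end of the rounded rubber tip of peg_b, about 192 mm above the table. A cup let go on it drops a few mm and comes to rest with its floor on the tip and the upper side of its inside wall along the peg, so its axis lies about 18 mm below the peg's.
- peg_c_tip (a point): The very end of the rounded rubber tip of peg_c, about 192 mm above the table. A cup let go on it drops a few mm and comes to rest with its floor on the tip and the upper side of its inside wall along the peg, so its axis lies about 18 mm below the peg's.
- peg_d_tip (a point): The very end of the rounded rubber tip of peg_d, about 192 mm above the table. A cup let go on it drops a few mm and comes to rest with its floor on the tip and the upper side of its inside wall along the peg, so its axis lies about 18 mm below the peg's.
- rack: Draining stand, fixed: steel drip tray 200 x 400 x 20 mm, two uprights and a dark wooden rail 28 x 392 x 28 mm, which lies along the stand's y axis at x = +50 mm, z = 100 mm. Origin: centre of the tray's underside; z up. Four pegs 92 mm apart rise from the rail towards -x; which of the four places peg_a, b, c and d take differs from start to start.
- turntable: Round steel turntable display, stopped and fixed, 316 mm diameter, top face 30 mm above the table. Origin: centre of its underside. The hourglass stands at its centre; the cups, die and tracker stand in a ring of about 106 mm radius round it in any order.
- hourglass: Bronze hourglass frame, 62 mm diameter, 150 mm tall, loose, standing at the middle of the turntable. Origin: centre of its underside, z up. A bystander.
- die: Chunky teal acrylic die, a 40 mm cube, loose, on the turntable. Origin: centre of its underside. A bystander.
- tracker: Matte grey plastic initiative tracker wheel, 80 mm diameter, 26 mm tall, loose, lying flat on the turntable. Origin: centre of its underside. A bystander.
Things that resemble listed ones, but are neither listed nor needed, are in the scene too. Leave any red or turquoise look-alike of the cup_amber alone. There is more than one size of the cup_plum; the job needs the middle-sized.

How it is judged (in metres and radians):
At the end, for the whole second after the job is handed in: Each cup hangs mouth down (axis within 0.9 rad of vertical) on one of pegs a, b, c, the peg tip at most 10 mm short of its floor and within 25 mm of the floor centre, at rest (under 0.02 m/s) and released; hourglass, die, tracker and green cup within 20 mm of their starts (((distance between peg_a_tip and cup_white_floor below 0.025 m and z of peg_a_tip in the frame of cup_white above 0.076 m) or (distance between peg_b_tip and cup_white_floor below 0.025 m and z of peg_b_tip in the frame of cup_white above 0.076 m) or (distance between peg_c_tip and cup_white_floor below 0.025 m and z of peg_c_tip in the frame of cup_white above 0.076 m)) and angle between each of cup_white, cup_amber, cup_plum's own z axis and vertical below 0.9 rad and linear speed of each of cup_white, cup_amber, cup_plum below 0.02 m/s and ((distance between peg_a_tip and cup_amber_floor below 0.025 m and z of peg_a_tip in the frame of cup_amber above 0.076 m) or (distance between peg_b_tip and cup_amber_floor below 0.025 m and z of peg_b_tip in the frame of cup_amber above 0.076 m) or (distance between peg_c_tip and cup_amber_floor below 0.025 m and z of peg_c_tip in the frame of cup_amber above 0.076 m)) and ((distance between peg_a_tip and cup_plum_floor below 0.025 m and z of peg_a_tip in the frame of cup_plum above 0.076 m) or (distance between peg_b_tip and cup_plum_floor below 0.025 m and z of peg_b_tip in the frame of cup_plum above 0.076 m) or (distance between peg_c_tip and cup_plum_floor below 0.025 m and z of peg_c_tip in the frame of cup_plum above 0.076 m)) and distance of each of hourglass, die, tracker, cup_green from where it was at the start of the episode below 0.02 m); the robot touches nothing.
It fails at once if the hourglass, die or tracker wheel is shifted by more than 20 mm (distance of any of hourglass, die, tracker from where it was at the start of the episode above 0.02 m).
It fails at once if the hourglass is tipped (more than 0.35 rad) (angle between hourglass's own z axis and vertical above 0.35 rad).
It fails at once if the green cup is shifted by more than 20 mm (distance of cup_green from where it was at the start of the episode above 0.02 m).
It fails at once if a cup is banged: more than 45 N between it and a peg, the stand, the turntable, the green cup or the hourglass (contact force between any of cup_white, cup_amber, cup_plum and peg_a above 45 N or contact force between any of cup_white, cup_amber, cup_plum and peg_b above 45 N or contact force between any of cup_white, cup_amber, cup_plum and peg_c above 45 N or contact force between any of cup_white, cup_amber, cup_plum and peg_d above 45 N or contact force between any of cup_white, cup_amber, cup_plum and rack above 45 N or contact force between any of cup_white, cup_amber, cup_plum and turntable above 45 N or contact force between any of cup_white, cup_amber, cup_plum and cup_green above 45 N or contact force between any of cup_white, cup_amber, cup_plum and hourglass above 45 N).
It also fails if it takes over 72 s, if anything falls off the work surface, if the arm or the gripper's body presses on something with over 40 N, if the wrist force passes 120 N, or if a joint passes its speed limit or range.

## Working session

There is one attempt and no reset: what is moved stays moved. The work goes in short steps, Python scripts to look and compute and a shell command to move; the robot and the scene stay as the last step left them, time stands still between calls to the robot, and variables do not carry over. Pictures are saved under pics/ and viewed, and the job is handed in when it is done.

```bash
ls; mkdir -p pics
python3 - <<'E'
from bench import sensors, vision
import cv2
s=sensors.read_state();print(s)
for n in ["scene","top","wrist"]:
    im=vision.grab_frame(n); cv2.imwrite(f"pics/{n}0.png",im[:,:,::-1]); c=vision.get_calibration(n); print(n,c)
E
```

```text
pics
{'time': 0.0, 'joint_pos': array([-8.14354684e+01,  1.66893500e+01, -8.83008537e+00,  6.45557756e+01,
       -7.11140113e-04,  8.20171976e+01]), 'qd': array([ 0.10380016,  0.01540428, -0.05551009,  0.01246024,  0.04528398,
        0.0057842 ]), 'joint_torque': array([-2.69247303e-04, -5.37145972e+01,  3.31371152e+01,  1.59511826e-02,
       -2.67516434e-04, -2.03737912e-06]), 'tool_pos': array([ 0.14944461, -0.50282376,  0.2307349 ]), 'tool_rot': array([-1.79990259e+02,  7.45810105e-02, -7.34526592e+01]), 'wrist_force': array([-0.26441831,  0.51075452,  0.41744226]), 'ft_torque': array([ 0.04406443,  0.00787147, -0.01135795]), 'gripper_width': 0.08544499544490428}
scene {'fx': 444.69047380754074, 'fy': 444.69047380754074, 'cx': 284.29889271206923, 'cy': 215.8988270859282, 'world_to_cam': array([[ 1.61473046e-01,  9.86877115e-01, -1.21236964e-04,
        -1.93515239e-02],
       [-8.29768586e-01,  1.35833416e-01,  5.41325574e-01,
         3.47477239e-01],
       [ 5.34238289e-01, -8.73088908e-02,  8.40813064e-01,
        -1.52214825e+00],
       [ 0.00000000e+00,  0.00000000e+00,
[... 181 characters left out ...]
37366e-03, -9.99932688e-01, -1.12364932e-02,
        -3.57296879e-02],
       [ 9.83616593e-01,  8.18441398e-04,  1.80271261e-01,
        -5.47753412e-01],
       [-1.80249930e-01, -1.15736328e-02,  9.83552751e-01,
        -1.72194647e+00],
       [ 0.00000000e+00,  0.00000000e+00,  0.00000000e+00,
         1.00000000e+00]])}
wrist {'fx': 345.64997899177246, 'fy': 345.64997899177246, 'cx': 281.78855856565133, 'cy': 212.43691029731986, 'world_to_cam': array([[ 0.28495015, -0.95854181, -0.00100709, -0.52484884],
       [ 0.92147421,  0.27421994, -0.27511582,  0.03643338],
       [ 0.26398618,  0.07746628,  0.96141056, -0.37881149],
       [ 0.        ,  0.        ,  0.        ,  1.        ]])}
```

View pics/scene0.png

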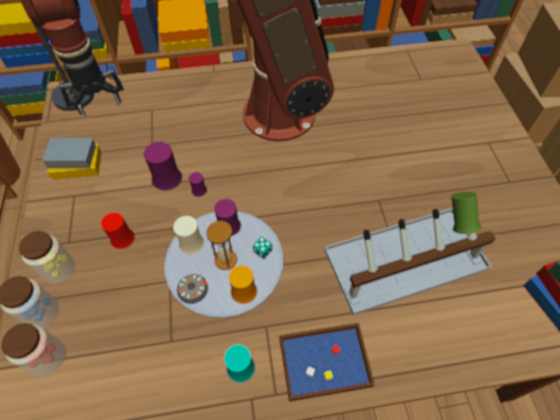

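View pics/top0.png

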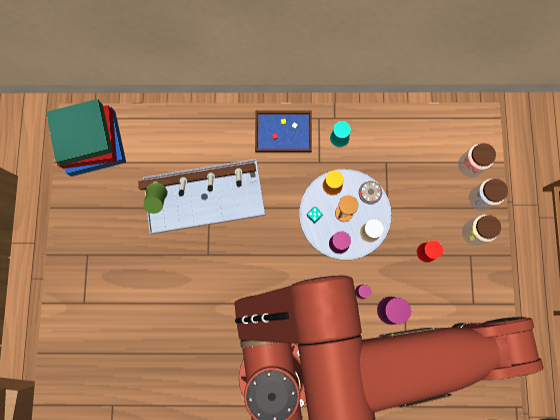

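View pics/wrist0.png

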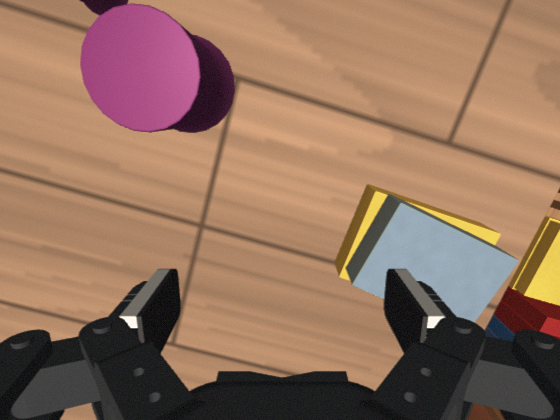

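Run:
```python
import cv2
s=cv2.imread('pics/scene0.png');t=cv2.imread('pics/top0.png')
def crop(im,x0,y0,x1,y1,f,n):
    cv2.imwrite(n,cv2.resize(im[y0:y1,x0:x1],None,fx=f,fy=f,interpolation=cv2.INTER_CUBIC))
crop(t,295,160,395,265,6,'pics/tt_t.png')
crop(t,135,155,270,240,5.9,'pics/rk_t.png')
crop(s,160,195,290,315,5,'pics/tt_s.png')
crop(s,320,185,500,310,4.4,'pics/rk_s.png')
```

```text
(no output)
```

View pics/tt_t.png

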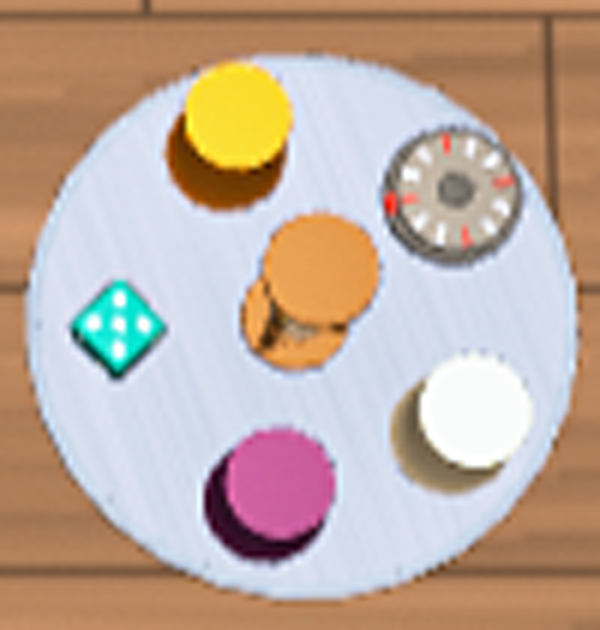

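View pics/rk_t.png

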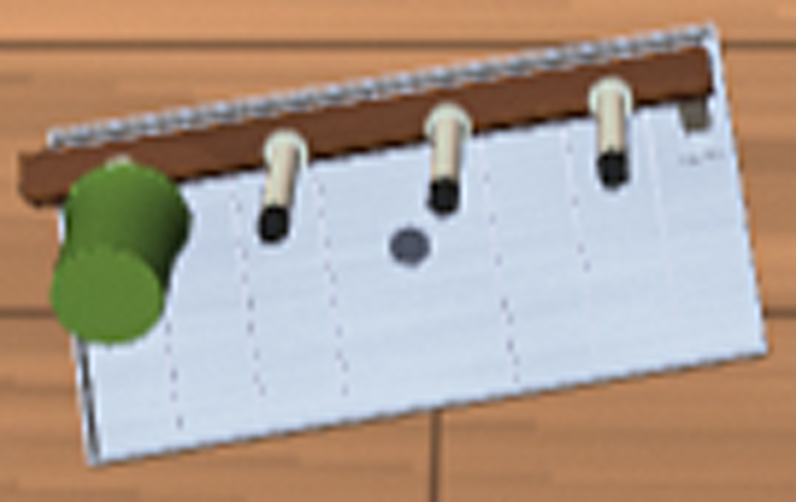

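View pics/tt_s.png

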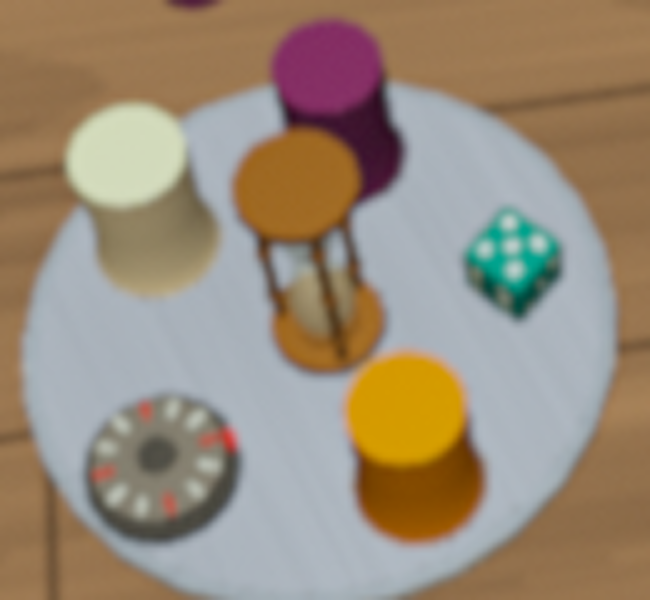

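View pics/rk_s.png

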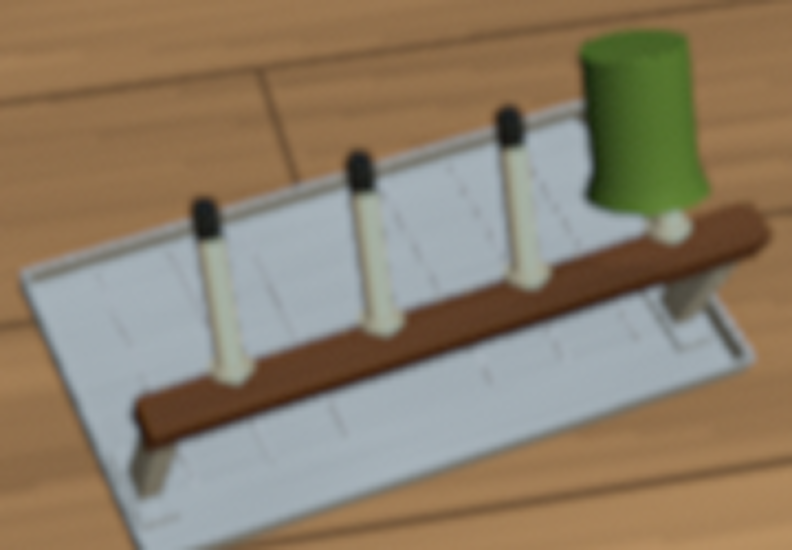

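```bash
cat > h.py <<'E'
import numpy as np
from bench import sensors, vision
from scipy.optimize import least_squares
def proj(c,p):
    W=c["world_to_cam"]; q=W[:3,:3]@np.asarray(p)+W[:3,3]
    return np.array([c["cx"]+c["fx"]*q[0]/-q[2], c["cy"]-c["fy"]*q[1]/-q[2]])
def tri(obs,x0=(.5,0,.1)):
    r=least_squares(lambda p:np.concatenate([proj(c,p)-np.array(u) for c,u in obs]),x0)
    return r.x, np.abs(r.fun).max()
E
python3 - <<'E'
from h import *
np.set_printoptions(precision=4,suppress=True)
T=vision.get_calibration('top');S=vision.get_calibration('scene')
o=lambda f:(-.5+.5/f)
a=lambda u,v:(295+u/6+o(6),160+v/6+o(6)); b=lambda u,v:(160+u/5+o(5),195+v/5+o(5))
c=lambda u,v:(135+u/5.9+o(6),155+v/5.9+o(6)); d=lambda u,v:(320+u/4.4+o(4.4),185+v/4.4+o(4.4))
for n,p,q in [('amber',a(238,116),b(406,408)),('plum',a(280,484),b(328,66)),('white',a(475,411),b(127,155)),('hour',a(321,268),b(297,184)),
 ('peg3',c(613,172),d(205,211)),('peg2',c(443,200),d(359,165)),('peg1',c(273,226),d(509,119)),
 ('col3',c(610,96),d(234,368)),('col2',c(448,122),d(384,320)),('col1',c(286,147),d(530,275))]:
    print(n,*tri([(T,p),(S,q)]))
W=vision.get_calibration('wrist')['world_to_cam'];print('wcam',-W[:3,:3].T@W[:3,3])
E
```

```text
amber [ 0.6393 -0.1899  0.1192] 0.28139703057621546
plum [ 0.4366 -0.2092  0.1192] 0.11643760276854209
white [ 0.476  -0.3151  0.1211] 0.3812881613907848
hour [ 0.5429 -0.227   0.1789] 0.13614870335317164
peg3 [0.6069 0.1173 0.1861] 0.3645907918235025
peg2 [0.5917 0.2081 0.1852] 0.3432915691010976
peg1 [0.577  0.2984 0.1868] 0.30678617918951545
col3 [0.6678 0.1284 0.1145] 0.10097316706364268
col2 [0.6527 0.2191 0.1149] 0.06251407662972497
col1 [0.6384 0.3098 0.1147] 0.008506456457752165
wcam [ 0.216  -0.4837  0.3737]
```

```bash
cat > tilt.py <<'E'
import numpy as np
p=np.array([-.6428,.766])
A=np.array([-8*p-s*p for s in np.arange(0,95,1.)])
poly=np.array([[-26,z] for z in range(0,87,1)]+[[x,86] for x in range(-26,27)]+[[26,z] for z in range(0,87)],float)
def feas(pv,g=66):
    out=[]
    for t in range(-10,60):
        th=np.radians(t); ax=np.array([-np.sin(th),np.cos(th)]); lx=np.array([np.cos(th),np.sin(th)])
        rim=np.array(pv)-g*ax
        P=rim+poly[:,:1]*lx+poly[:,1:]*ax
        d=np.sqrt(((P[:,None]-A[None])**2).sum(-1)).min()
        c=(A[0]-rim)
        if d>=7.9 and abs(c@lx)<26 and c@ax<86: out.append(t)
    return (out[0],out[-1]) if out else None
if __name__=="__main__":
    for z in range(60,-32,-6):
        print(z,[(x,feas((x,z))) for x in (-4,0,4,8,12,16,20,24)])
E
python3 tilt.py
```

```text
60 [(-4, (-4, 23)), (0, (-7, 20)), (4, (-9, 16)), (8, (-10, 13)), (12, (-10, 9)), (16, (-10, 6)), (20, (-10, 2)), (24, (-10, -1))]
54 [(-4, (-1, 25)), (0, (-3, 22)), (4, (-6, 18)), (8, (-9, 14)), (12, (-10, 10)), (16, (-10, 7)), (20, (-10, 3)), (24, (-10, -1))]
48 [(-4, (3, 28)), (0, (0, 24)), (4, (-3, 20)), (8, (-5, 16)), (12, (-8, 12)), (16, (-10, 7)), (20, (-10, 3)), (24, (-10, -1))]
42 [(-4, (6, 32)), (0, (3, 28)), (4, (1, 23)), (8, (-2, 18)), (12, (-5, 13)), (16, (-7, 8)), (20, (-10, 3)), (24, (-10, -1))]
36 [(-4, (9, 37)), (0, (7, 32)), (4, (4, 26)), (8, (1, 21)), (12, (-1, 15)), (16, (-4, 10)), (20, (-7, 4)), (24, (-9, -2))]
30 [(-4, (12, 41)), (0, (10, 37)), (4, (7, 31)), (8, (5, 25)), (12, (2, 18)), (16, (0, 11)), (20, (-3, 5)), (24, (-6, -2))]
24 [(-4, (15, 44)), (0, (13, 42)), (4, (10, 39)), (8, (8, 31)), (12, (5, 23)), (16, (3, 14)), (20, (0, 6)), (24, (-2, -2))]
18 [(-4, (19, 48)), (0, (16, 45)), (4, (14, 42)), (8, (11, 40)), (12, (9, 30)), (16, (6, 18)), (20, (3, 8)), (24, None)]
12 [(-4, (22, 51)), (0, (19, 48)), (4, (17, 46)), (8, (14, 43)), (12, (12, 41)), (16, (9, 2
[... 160 characters left out ...]
-4, (28, 57)), (0, (25, 55)), (4, (23, 52)), (8, (20, 50)), (12, (18, 47)), (16, (15, 45)), (20, (13, 42)), (24, None)]
-6 [(-4, (31, 59)), (0, (29, 58)), (4, (26, 55)), (8, (24, 53)), (12, (21, 50)), (16, (19, 48)), (20, (16, 45)), (24, (17, 40))]
-12 [(-4, (34, 59)), (0, (32, 59)), (4, (29, 58)), (8, (27, 56)), (12, (24, 53)), (16, (22, 50)), (20, (19, 27)), (24, (17, 20))]
-18 [(-4, (38, 59)), (0, (35, 59)), (4, (32, 59)), (8, (30, 59)), (12, None), (16, None), (20, None), (24, None)]
-24 [(-4, None), (0, (38, 59)), (4, (44, 59)), (8, (58, 59)), (12, None), (16, None), (20, None), (24, None)]
-30 [(-4, None), (0, None), (4, None), (8, None), (12, None), (16, None), (20, None), (24, None)]
```

Candidates: plum – large (395,310), small (363,291), middle on the turntable (341,241) → the middle one. Amber – red (430,251) and turquoise (342,133) look-alikes; the amber one is at (334,180). White is only at (373,229). The crop confirms these three on the turntable. Now I go over towards the white cup, turning the jaws.

```bash
python3 -m handwheel '[-9,-37,-1,-0.14,-18,-74,-2,-0.29,-27,-110,-4,-0.43,-36,-147,-6,-0.58,-45,-184,-8,-0.72,-54,-220,-10,-0.87,-63,-257,-10,-1.01,-71,-294,-10,-1.16,-80,-330,-10,-1.3,-87,-367,-10,-1.45]' 100 20
```

```text
time: 1.15
tool_pos: [0.4776, -0.3142, 0.2411]
tool_rot: [-180.0, 0.0, 10.0]
wrist_force: [0.5, -0.6, 0.1]
gripper_width: 0.0853
```

```bash
python3 -m handwheel '[0,0,0,-0.149,0,0,0,-0.298,0,0,0,-0.447,0,0,0,-0.596,0,0,0,-0.745,0,0,0,-0.894,0,0,0,-1.043,0,0,0,-1.192,0,0,0,-1.341,0,0,0,-1.49]'; python3 -m handwheel '[0,0,0,-0.07,0,0,0,-0.07]'
python3 - <<'E'
from bench import vision
import cv2
cv2.imwrite('pics/w1.png',vision.grab_frame('wrist')[:,:,::-1])
E
```

```text
time: 2.15
tool_pos: [0.4764, -0.3152, 0.241]
tool_rot: [-180.0, -0.0, 95.4]
wrist_force: [0.5, 1.1, 0.8]
gripper_width: 0.0854
time: 2.35
tool_pos: [0.4764, -0.3152, 0.241]
tool_rot: [-180.0, -0.0, 99.1]
wrist_force: [-0.0, -0.3, 0.2]
gripper_width: 0.0855
```

View pics/w1.png

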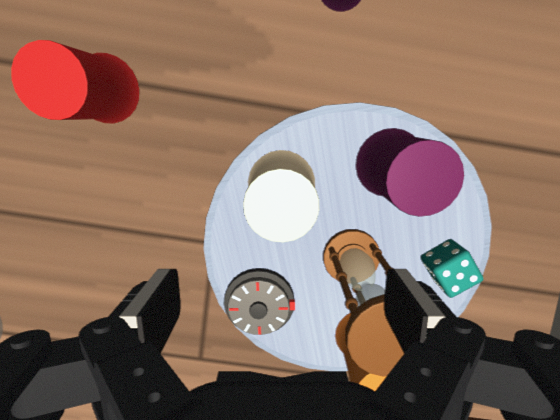

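Run:
```python
from h import *
W=vision.get_calibration('wrist');T=vision.get_calibration('top');S=vision.get_calibration('scene')
def ray(c,u,z):
    M=c["world_to_cam"];R=M[:3,:3];o=-R.T@M[:3,3]
    d=R.T@np.array([(u[0]-c["cx"])/c["fx"],-(u[1]-c["cy"])/c["fy"],-1]);return o+d*(z-o[2])/d[2]
for n,u in (('white',(281.5,205)),('plum',(425,178))): print(n,ray(W,u,.121))
print(tri([(W,(281.5,205)),(T,(373.8,228.1)),(S,(185,225.6))]), tri([(W,(425,178)),(T,(341.3,240.3)),(S,(225.2,207.8))]))
```

```text
white [ 0.47535414 -0.31605348  0.121     ]
plum [ 0.43703146 -0.21028544  0.121     ]
(array([ 0.47563278, -0.31591643,  0.11996497]), np.float64(0.5360462709591047)) (array([ 0.43715718, -0.20952308,  0.11936425]), np.float64(0.21744067026938296))
```

```bash
python3 -m handwheel '[0,0,25,0,-1,-1,60,0,-1,-1,100,0,-1,-1,135,0,-1,-1,158,0,-1,-1,171,0,-1,-1,171,0]'; python3 -m handwheel '[0,0,0,0,0,0,0,0,0,0,0,0,0,0,0,0,0,0,0,0,0,0,0,0]' 50 25
```

```text
time: 3.1
tool_pos: [0.4749, -0.3158, 0.0689]
tool_rot: [-179.9, -0.1, 98.9]
wrist_force: [-0.8, -1.1, 0.4]
gripper_width: 0.0854
time: 3.7
tool_pos: [0.4766, -0.3172, 0.0719]
tool_rot: [179.9, 0.1, 99.0]
wrist_force: [-1.3, 0.3, 6.9]
gripper_width: 0.0596
```

```bash
python3 -m handwheel '[0,0,-8,0,0,0,-30,0,0,0,-65,0,0,0,-105,0,0,0,-145,0,0,0,-175,0,0,0,-192,0,0,0,-192,0]'; python3 -m handwheel '[30,10,0,0,75,26,0,0,125,43,0,0,173,60,0,0,221,76,0,0,269,92,0,0,317,108,0,0,365,124,0,0,413,140,0,0,461,157,0,0]'
python3 -m handwheel '[43,15,0,0,80,28,0,0,108,37,0,0,122,42,0,0,129,44,0,0,129,44,0,0]'
python3 - <<'E'
from bench import vision
import cv2
cv2.imwrite('pics/w2.png',vision.grab_frame('wrist')[:,:,::-1])
s=vision.grab_frame('scene')[:,:,::-1]; cv2.imwrite('pics/s2.png',cv2.resize(s[100:310,300:560],None,fx=3,fy=2.8))
E
```

```text
time: 4.5
tool_pos: [0.4768, -0.3174, 0.2656]
tool_rot: [179.8, 0.2, 99.0]
wrist_force: [0.2, -0.2, -2.2]
gripper_width: 0.0599
time: 5.5
tool_pos: [0.5566, 0.158, 0.2613]
tool_rot: [-179.9, 0.0, 99.0]
wrist_force: [1.1, -1.1, -2.2]
gripper_width: 0.0598
time: 6.1
tool_pos: [0.58, 0.2906, 0.2612]
tool_rot: [-179.9, 0.0, 99.1]
wrist_force: [0.5, -1.2, -1.5]
gripper_width: 0.0597
```

View pics/w2.png

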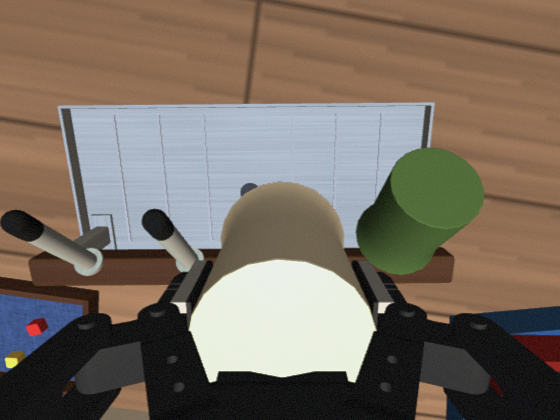

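View pics/s2.png

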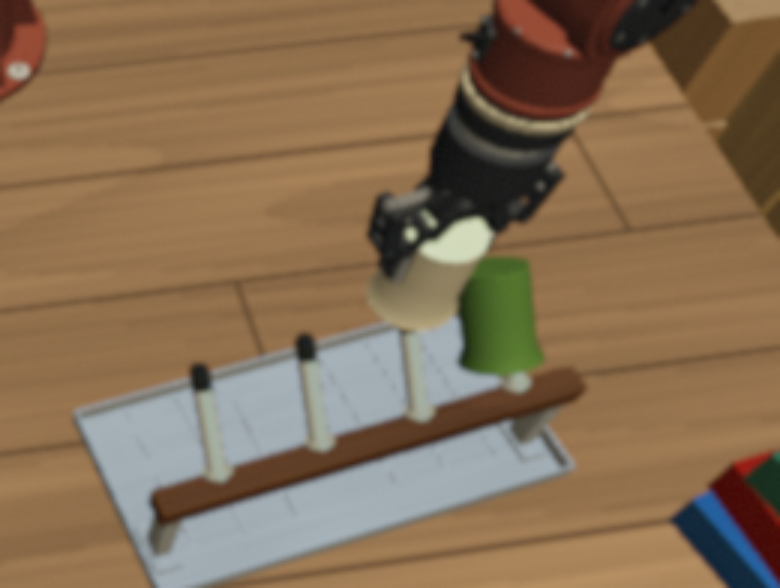

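Run:
```python
import cv2
s=cv2.imread('pics/w2.png'); cv2.imwrite('pics/w2c.png',cv2.resize(s[195:285,0:210],None,fx=3.8,fy=3.8,interpolation=cv2.INTER_CUBIC))
```

```text
(no output)
```

View pics/w2c.png

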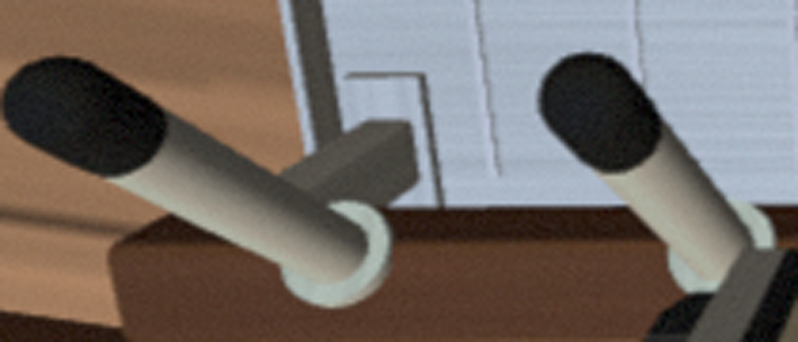

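Run:
```python
from h import *
np.set_printoptions(precision=4,suppress=True)
W=vision.get_calibration('wrist');T=vision.get_calibration('top');S=vision.get_calibration('scene')
f=lambda k:(-.5+.5/k)
c=lambda u,v:(135+u/5.9+f(6),155+v/5.9+f(6)); d=lambda u,v:(320+u/4.4+f(4.4),185+v/4.4+f(4.4))
print(tri([(W,(15.4,223)),(T,c(613,172)),(S,d(205,211))])); print(tri([(W,(154.3,222.2)),(T,c(443,200)),(S,d(359,165))]))
def ray(c,u,z):
    M=c["world_to_cam"];R=M[:3,:3];o=-R.T@M[:3,3]
    q=R.T@np.array([(u[0]-c["cx"])/c["fx"],-(u[1]-c["cy"])/c["fy"],-1]);return o+q*(z-o[2])/q[2]
print(ray(W,(15.4,223),.186),ray(W,(154.3,222.2),.186))
```

```text
(array([0.6065, 0.1159, 0.1885]), np.float64(0.7167746723137611))
(array([0.5917, 0.206 , 0.1882]), np.float64(0.8681981307145463))
[0.6075 0.114  0.186 ] [0.5925 0.2051 0.186 ]
```

```bash
python3 -m handwheel '[4,0,5,0,7,0,20,0,7,0,32,0,7,0,42,0,7,0,50,0,7,0,56,0,7,0,62,0,7,0,66,0,7,0,71,0,7,0,71,0]'
python3 - <<'E'
from bench import vision
import cv2
cv2.imwrite('pics/w3.png',vision.grab_frame('wrist')[:,:,::-1])
s=vision.grab_frame('scene')[:,:,::-1]; cv2.imwrite('pics/s3.png',cv2.resize(s[150:280,380:520],None,fx=4.5,fy=4.5))
E
```

```text
time: 7.2
tool_pos: [0.5805, 0.2973, 0.1915]
tool_rot: [179.9, -0.0, 99.0]
wrist_force: [5.7, 0.6, -0.7]
gripper_width: 0.0595
```

View pics/s3.png

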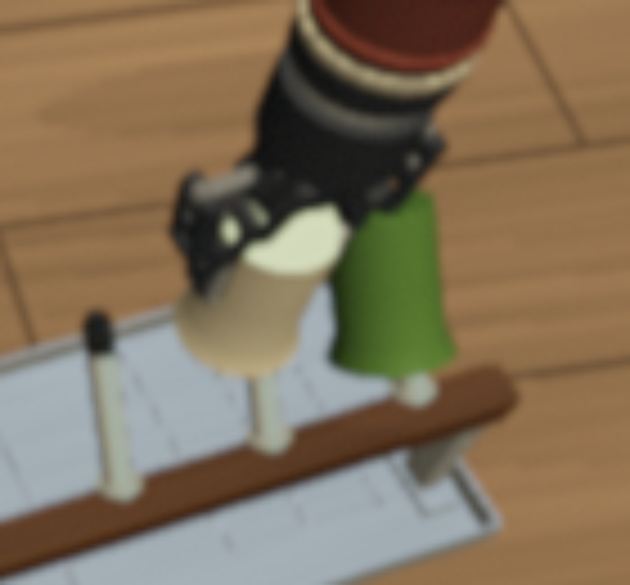

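```bash
python3 -m handwheel '[0,0,4,0,0,0,8,0,0,0,12,0,0,0,15,0,0,0,15,0]'; python3 -m handwheel '[0,0,4,0,0,0,8,0,0,0,11,0,0,0,11,0]'
python3 - <<'E'
from bench import vision
import cv2
cv2.imwrite('pics/w4.png',vision.grab_frame('wrist')[:,:,::-1])
E
```

```text
time: 7.8
tool_pos: [0.5793, 0.2971, 0.1755]
tool_rot: [-180.0, 0.0, 99.0]
wrist_force: [3.7, 0.1, -0.4]
gripper_width: 0.0593
time: 8.2
tool_pos: [0.5793, 0.2971, 0.1645]
tool_rot: [-180.0, 0.0, 99.0]
wrist_force: [3.4, 0.4, -0.9]
gripper_width: 0.0595
```

View pics/w4.png

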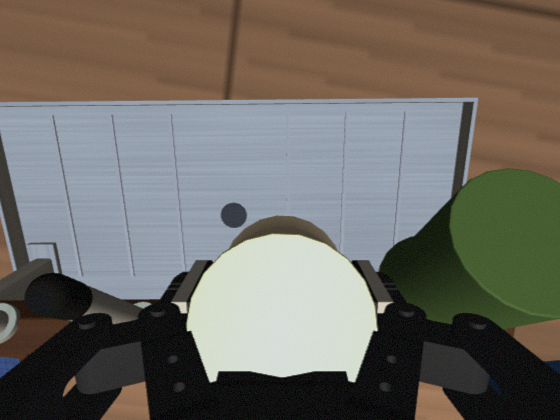

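```bash
python3 -m handwheel '[0,-1,4,0,0,-2,7,0,0,-4,10,0,0,-5,12,0,0,-6,13,0,0,-6,13,0]'; python3 -m handwheel '[0,-1,2,0,0,-2,4,0,0,-2,4,0]'
```

```text
time: 8.85
tool_pos: [0.5735, 0.2961, 0.1522]
tool_rot: [180.0, 0.0, 99.0]
wrist_force: [3.9, -0.8, 1.6]
gripper_width: 0.0592
time: 9.15
tool_pos: [0.5713, 0.2958, 0.148]
tool_rot: [-180.0, 0.0, 99.0]
wrist_force: [2.9, -0.9, 1.9]
gripper_width: 0.0589
```

```bash
python3 -m handwheel '[0,0,2,0,0,0,2,0]'; python3 -m handwheel '[0,0,2,0,0,0,2,0]'
python3 - <<'E'
from bench import vision
import cv2
cv2.imwrite('pics/w5.png',vision.grab_frame('wrist')[:,:,::-1])
s=vision.grab_frame('scene')[:,:,::-1]; cv2.imwrite('pics/s5.png',cv2.resize(s[150:280,380:520],None,fx=4.5,fy=4.5))
E
```

```text
time: 9.35
tool_pos: [0.5715, 0.2961, 0.1461]
tool_rot: [180.0, -0.0, 99.0]
wrist_force: [2.7, 0.1, 2.6]
gripper_width: 0.0585
time: 9.55
tool_pos: [0.5715, 0.296, 0.1441]
tool_rot: [-180.0, -0.0, 99.0]
wrist_force: [2.3, 0.9, 1.8]
gripper_width: 0.0588
```

View pics/s5.png

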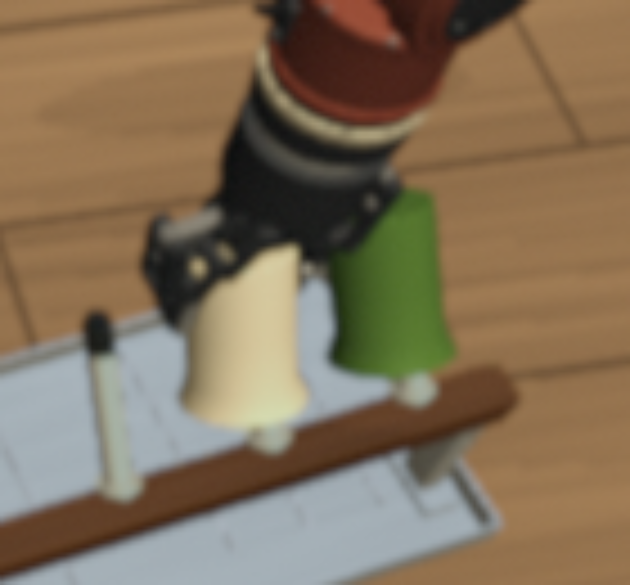

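View pics/w5.png

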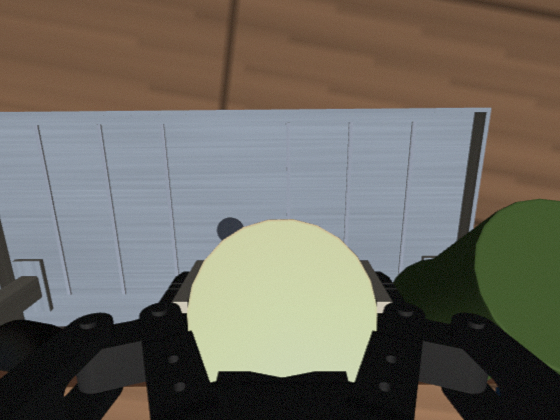

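```bash
python3 -m handwheel '[0,-1,2,0,0,-1,2,0]'; python3 -m handwheel '[0,0,0,0,0,0,0,0,0,0,0,0,0,0,0,0]' 85
python3 - <<'E'
from bench import vision
import cv2
cv2.imwrite('pics/w6.png',vision.grab_frame('wrist')[:,:,::-1])
s=vision.grab_frame('scene')[:,:,::-1]; cv2.imwrite('pics/s6.png',cv2.resize(s[150:280,380:520],None,fx=4.5,fy=4.5))
E
```

```text
time: 9.85
tool_pos: [0.571, 0.2959, 0.1432]
tool_rot: [179.9, -0.0, 99.0]
wrist_force: [1.7, 0.6, 7.8]
gripper_width: 0.0584
time: 10.25
tool_pos: [0.57, 0.2956, 0.1418]
tool_rot: [-179.9, 0.0, 99.0]
wrist_force: [0.7, 1.3, -1.1]
gripper_width: 0.0728
```

View pics/s6.png

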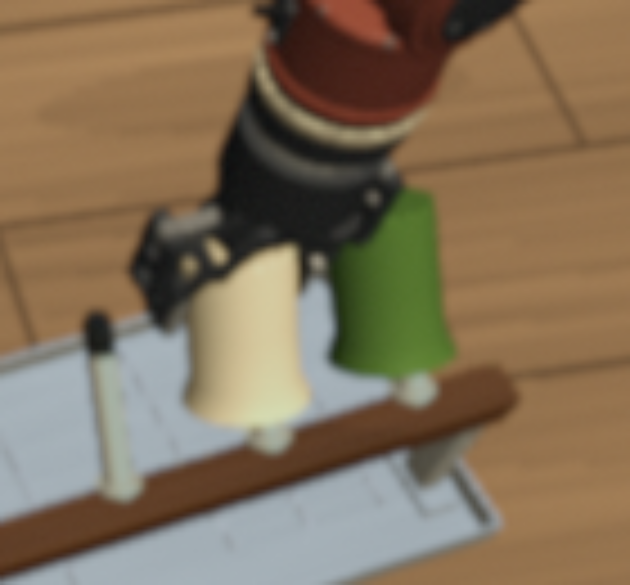

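View pics/w6.png

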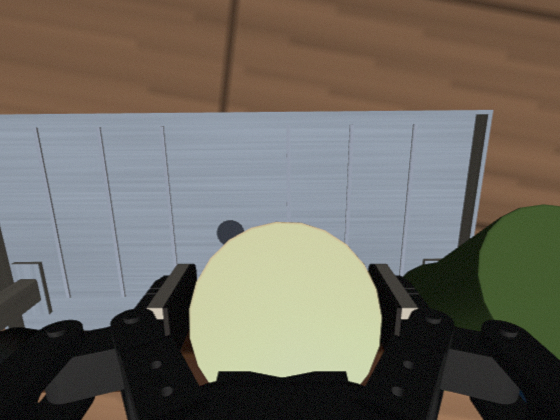

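```bash
python3 -m handwheel '[0,0,-6,0,0,0,-20,0,0,0,-45,0,0,0,-80,0,-15,-7,-110,0,-55,-24,-120,0,-100,-44,-120,0,-145,-64,-120,0,-190,-84,-120,0,-235,-104,-120,0]' ; python3 -m handwheel '[-45,-20,0,0,-90,-40,0,0,-135,-60,0,0,-180,-80,0,0,-215,-95,0,0,-235,-104,0,0,-243,-107,0,0,-243,-107,0,0]' 100
python3 - <<'E'
from h import *
import cv2
W=vision.get_calibration('wrist')
cv2.imwrite('pics/w7.png',vision.grab_frame('wrist')[:,:,::-1])
s=vision.grab_frame('scene')[:,:,::-1]; cv2.imwrite('pics/s7.png',s)
print(proj(W,(.437,-.2095,.121)))
E
```

```text
time: 11.35
tool_pos: [0.5038, 0.0457, 0.2629]
tool_rot: [179.9, 0.0, 99.0]
wrist_force: [0.4, -0.2, -0.6]
gripper_width: 0.0729
time: 12.15
tool_pos: [0.4369, -0.21, 0.2626]
tool_rot: [180.0, 0.0, 98.9]
wrist_force: [-0.4, 0.2, 1.2]
gripper_width: 0.0854
[282.94235741 200.02547565]
```

View pics/w7.png

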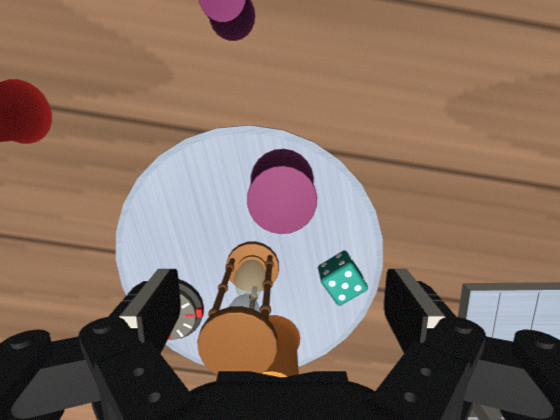

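View pics/s7.png

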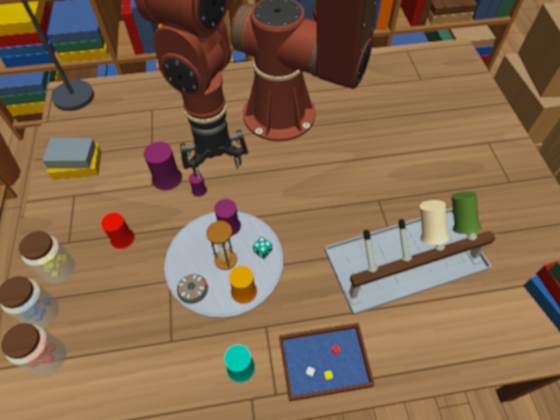

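```bash
python3 -m handwheel '[0,0,25,0,0,0,65,0,0,0,110,0,0,0,150,0,0,0,178,0,0,0,192,0,0,0,192,0]'; python3 -m handwheel '[0,0,0,0,0,0,0,0,0,0,0,0,0,0,0,0,0,0,0,0,0,0,0,0]' 50 25; python3 -m handwheel '[0,0,-8,0,0,0,-30,0,0,0,-65,0,0,0,-105,0,0,0,-145,0,0,0,-175,0,0,0,-192,0,0,0,-192,0]'
```

```text
time: 12.95
tool_pos: [0.436, -0.2072, 0.0686]
tool_rot: [-179.8, -0.2, 99.1]
wrist_force: [0.7, -0.5, 0.5]
gripper_width: 0.0853
time: 13.55
tool_pos: [0.438, -0.2095, 0.0717]
tool_rot: [179.9, 0.0, 99.0]
wrist_force: [-0.0, 2.4, 6.9]
gripper_width: 0.0597
time: 14.35
tool_pos: [0.438, -0.2102, 0.2653]
tool_rot: [179.8, 0.2, 99.0]
wrist_force: [-0.3, -0.0, -1.6]
gripper_width: 0.0596
```

```bash
python3 -m handwheel '[22,12,0,0,60,34,0,0,100,57,0,0,140,80,0,0,180,103,0,0,220,126,0,0,260,149,0,0,300,171,0,0,338,193,0,0,365,208,0,0]'; python3 -m handwheel '[15,9,0,0,22,13,0,0,22,13,0,0]'
```

```text
time: 15.35
tool_pos: [0.5851, 0.1862, 0.2609]
tool_rot: [-179.9, -0.0, 99.1]
wrist_force: [1.4, -1.2, -1.7]
gripper_width: 0.0597
time: 15.65
tool_pos: [0.5943, 0.2078, 0.2612]
tool_rot: [-179.9, 0.0, 99.1]
wrist_force: [-0.1, 1.2, -2.2]
gripper_width: 0.0596
```

Good. Same insertion as before.

```bash
python3 -m handwheel '[0,0,5,0,0,0,20,0,0,0,32,0,0,0,42,0,0,0,50,0,0,0,56,0,0,0,62,0,0,0,66,0,0,0,71,0,0,0,71,0]'; python3 -m handwheel '[0,0,4,0,0,0,8,0,0,0,12,0,0,0,15,0,0,0,15,0]'; python3 -m handwheel '[0,0,4,0,0,0,8,0,0,0,11,0,0,0,11,0]'
```

```text
time: 16.65
tool_pos: [0.5957, 0.2075, 0.1914]
tool_rot: [179.9, 0.0, 99.0]
wrist_force: [4.5, 1.5, -0.5]
gripper_width: 0.0596
time: 17.15
tool_pos: [0.5946, 0.2074, 0.1756]
tool_rot: [-180.0, -0.0, 99.0]
wrist_force: [4.8, 0.2, -0.8]
gripper_width: 0.0596
time: 17.55
tool_pos: [0.5944, 0.2074, 0.1645]
tool_rot: [-180.0, -0.0, 99.0]
wrist_force: [3.8, -0.1, -1.2]
gripper_width: 0.0589
```

```bash
python3 -m handwheel '[0,-1,4,0,0,-2,7,0,0,-4,10,0,0,-5,12,0,0,-6,13,0,0,-6,13,0]'; python3 -m handwheel '[0,-1,2,0,0,-2,4,0,0,-2,4,0]'; python3 -m handwheel '[0,0,2,0,0,0,2,0]'; python3 -m handwheel '[0,0,2,0,0,0,2,0]'
python3 - <<'E'
from bench import vision
import cv2
s=vision.grab_frame('scene')[:,:,::-1]; cv2.imwrite('pics/s8.png',cv2.resize(s[150:280,380:520],None,fx=4.5,fy=4.5))
E
```

```text
time: 18.15
tool_pos: [0.5888, 0.2063, 0.1522]
tool_rot: [180.0, 0.0, 99.0]
wrist_force: [4.2, -1.2, 0.3]
gripper_width: 0.0592
time: 18.45
tool_pos: [0.5865, 0.2061, 0.148]
tool_rot: [-180.0, 0.0, 99.0]
wrist_force: [1.9, -0.8, 1.8]
gripper_width: 0.0586
time: 18.65
tool_pos: [0.5867, 0.2063, 0.1461]
tool_rot: [-180.0, -0.0, 99.0]
wrist_force: [3.4, -0.6, 1.1]
gripper_width: 0.0587
time: 18.85
tool_pos: [0.5867, 0.2063, 0.1441]
tool_rot: [-180.0, -0.0, 99.0]
wrist_force: [4.2, 1.0, 1.1]
gripper_width: 0.0585
```

View pics/s8.png

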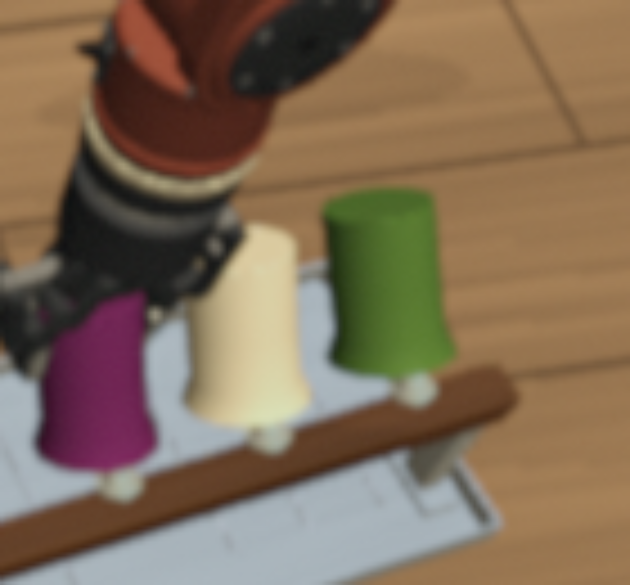

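```bash
python3 -m handwheel '[0,-1,2,0,0,-1,2,0]'; python3 -m handwheel '[0,0,0,0,0,0,0,0,0,0,0,0,0,0,0,0]' 85; python3 -m handwheel '[0,0,-6,0,0,0,-20,0,0,0,-45,0,0,0,-80,0,-10,0,-110,0,-40,-1,-120,0,-80,-2,-120,0,-125,-3,-120,0.14,-170,-4,-120,0.28,-215,-5,-120,0.42]'
```

```text
time: 19.1
tool_pos: [0.5857, 0.2061, 0.1423]
tool_rot: [180.0, -0.0, 99.0]
wrist_force: [2.8, 0.5, 2.5]
gripper_width: 0.0584
time: 19.5
tool_pos: [0.5853, 0.2059, 0.142]
tool_rot: [-179.9, 0.0, 99.0]
wrist_force: [0.2, -0.2, 0.5]
gripper_width: 0.0724
time: 20.5
tool_pos: [0.6145, -0.0088, 0.2629]
tool_rot: [180.0, -0.0, 74.6]
wrist_force: [0.6, 1.6, 0.0]
gripper_width: 0.0726
```

```bash
python3 -m handwheel '[-40,17,0,0.12,-80,34,0,0.24,-120,51,0,0.36,-150,63,0,0.43,-165,69,0,0.43,-169,71,0,0.43,-169,71,0,0.43]' 100
python3 - <<'E'
from h import *
import cv2
W=vision.get_calibration('wrist')
cv2.imwrite('pics/w9.png',vision.grab_frame('wrist')[:,:,::-1])
s=vision.grab_frame('scene')[:,:,::-1]; cv2.imwrite('pics/s9.png',s)
print(proj(W,(.6393,-.1899,.121)))
E
```

```text
time: 21.2
tool_pos: [0.6391, -0.1883, 0.2623]
tool_rot: [-180.0, -0.0, 50.4]
wrist_force: [-0.1, 0.2, -0.7]
gripper_width: 0.0853
[281.25178953 200.67630487]
```

View pics/w9.png

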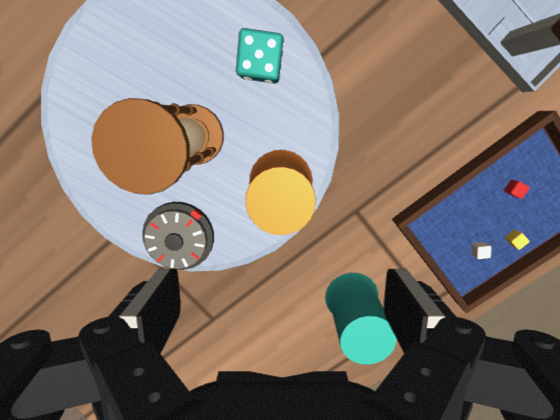

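View pics/s9.png

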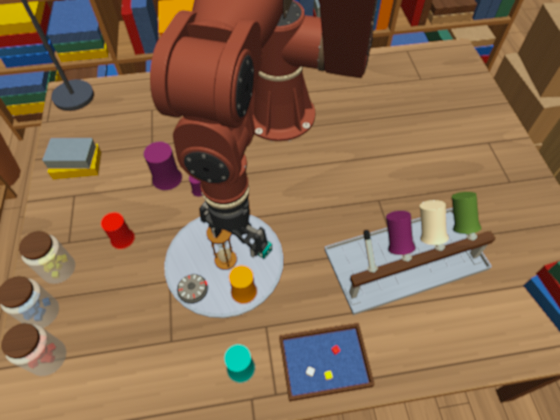

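```bash
python3 -m handwheel '[-1,1,25,0,-1,1,65,0,-1,1,110,0,-1,1,150,0,-1,1,178,0,-1,1,192,0,-1,1,192,0]' 92; python3 -m handwheel '[0,0,0,0,0,0,0,0,0,0,0,0,0,0,0,0,0,0,0,0,0,0,0,0]' 50 25; python3 -m handwheel '[0,0,-8,0,0,0,-30,0,0,0,-65,0,0,0,-105,0,0,0,-145,0,0,0,-175,0,0,0,-192,0,0,0,-192,0]'
```

```text
time: 22.0
tool_pos: [0.6383, -0.1886, 0.0689]
tool_rot: [-179.8, 0.0, 50.4]
wrist_force: [-0.2, 1.2, -0.1]
gripper_width: 0.0787
time: 22.6
tool_pos: [0.6406, -0.1905, 0.0724]
tool_rot: [179.8, -0.1, 50.3]
wrist_force: [-0.3, 2.3, 6.3]
gripper_width: 0.0583
time: 23.4
tool_pos: [0.6404, -0.1908, 0.266]
tool_rot: [179.7, -0.1, 50.3]
wrist_force: [-0.1, 0.0, -1.0]
gripper_width: 0.0587
```

```bash
python3 -m handwheel '[15,-15,0,-0.1,42,-43,0,-0.2,72,-73,0,-0.3,102,-103,0,-0.4,132,-134,0,-0.5,162,-164,0,-0.6,188,-191,0,-0.7,206,-209,0,-0.8,214,-217,0,-0.85,216,-219,0,-0.85]'; python3 -m handwheel '[0,0,0,0]'
python3 - <<'E'
from bench import vision
import cv2
cv2.imwrite('pics/w10.png',vision.grab_frame('wrist')[:,:,::-1])
E
```

```text
time: 24.4
tool_pos: [0.6078, 0.1173, 0.2612]
tool_rot: [-179.9, -0.0, 99.2]
wrist_force: [-0.9, 0.7, -1.8]
gripper_width: 0.0587
time: 24.5
tool_pos: [0.6083, 0.1159, 0.2615]
tool_rot: [-179.9, 0.0, 98.9]
wrist_force: [-0.2, -0.4, -1.5]
gripper_width: 0.0586
```

View pics/w10.png

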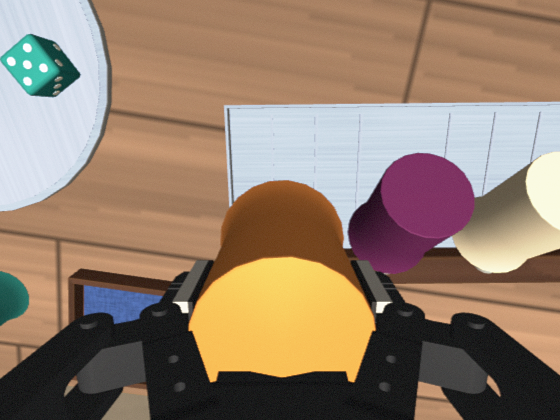

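Aligned; the x is about 1.5 mm short, added in the descent.

```bash
python3 -m handwheel '[0,1,5,0,0,1,20,0,0,1,32,0,0,1,42,0,0,1,50,0,0,1,56,0,0,1,62,0,0,1,66,0,0,1,71,0,0,1,71,0]'; python3 -m handwheel '[0,0,4,0,0,0,8,0,0,0,12,0,0,0,15,0,0,0,15,0]'; python3 -m handwheel '[0,0,4,0,0,0,8,0,0,0,11,0,0,0,11,0]'
```

```text
time: 25.55
tool_pos: [0.6103, 0.1161, 0.1912]
tool_rot: [179.9, 0.0, 99.0]
wrist_force: [3.9, 0.9, -0.5]
gripper_width: 0.0588
time: 26.05
tool_pos: [0.6095, 0.116, 0.1755]
tool_rot: [-180.0, -0.0, 99.0]
wrist_force: [2.8, 0.7, -0.7]
gripper_width: 0.0588
time: 26.45
tool_pos: [0.6095, 0.116, 0.1646]
tool_rot: [-180.0, -0.0, 99.0]
wrist_force: [3.0, -0.1, -0.7]
gripper_width: 0.0587
```

```bash
python3 -m handwheel '[0,-1,4,0,0,-2,7,0,0,-4,10,0,0,-5,12,0,0,-6,13,0,0,-6,13,0]'; python3 -m handwheel '[0,-1,2,0,0,-2,4,0,0,-2,4,0]'; python3 -m handwheel '[0,0,2,0,0,0,2,0]'; python3 -m handwheel '[0,0,2,0,0,0,2,0]'
python3 - <<'E'
from bench import vision
import cv2
s=vision.grab_frame('scene')[:,:,::-1]; cv2.imwrite('pics/s11.png',cv2.resize(s[170:300,330:500],None,fx=4.5,fy=4.5))
E
```

```text
time: 27.05
tool_pos: [0.6038, 0.1151, 0.1522]
tool_rot: [180.0, -0.0, 99.0]
wrist_force: [2.7, 0.7, 0.8]
gripper_width: 0.0586
time: 27.35
tool_pos: [0.6016, 0.1147, 0.1481]
tool_rot: [-180.0, 0.0, 99.0]
wrist_force: [1.8, 1.1, 2.2]
gripper_width: 0.0585
time: 27.55
tool_pos: [0.6019, 0.1148, 0.1461]
tool_rot: [180.0, -0.0, 99.0]
wrist_force: [3.0, 0.8, 1.0]
gripper_width: 0.0589
time: 27.75
tool_pos: [0.6019, 0.1148, 0.1441]
tool_rot: [180.0, -0.0, 99.0]
wrist_force: [2.6, 0.9, 1.4]
gripper_width: 0.0584
```

View pics/s11.png

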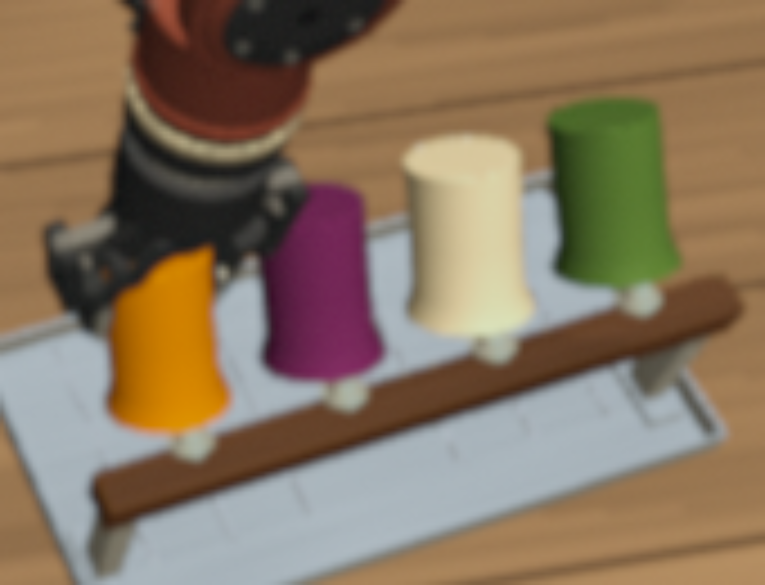

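```bash
python3 -m handwheel '[0,-1,2,0,0,-1,2,0]'; python3 -m handwheel '[0,0,0,0,0,0,0,0,0,0,0,0,0,0,0,0]' 85; python3 -m handwheel '[0,0,-6,0,0,0,-20,0,0,0,-45,0,0,0,-80,0,0,-5,-110,0,0,-30,-130,0,-30,-70,-130,0,-70,-110,-130,0,-110,-150,-130,0,-150,-180,-130,0]'; python3 -m handwheel '[0,0,0,0,0,0,0,0,0,0,0,0]'
python3 - <<'E'
from bench import vision
import cv2
s=vision.grab_frame('scene')[:,:,::-1]; cv2.imwrite('pics/s12.png',s);cv2.imwrite('pics/s12c.png',cv2.resize(s[170:300,330:500],None,fx=4.5,fy=4.5))
t=vision.grab_frame('top')[:,:,::-1]; cv2.imwrite('pics/t12c.png',cv2.resize(t[150:265,130:400],None,fx=2.9,fy=2.9))
E
```

```text
time: 28.0
tool_pos: [0.601, 0.1146, 0.1427]
tool_rot: [180.0, 0.0, 99.0]
wrist_force: [2.3, 1.1, 5.7]
gripper_width: 0.0585
time: 28.4
tool_pos: [0.6002, 0.1146, 0.1418]
tool_rot: [-179.9, -0.0, 99.0]
wrist_force: [-0.2, 0.5, -0.4]
gripper_width: 0.0724
time: 29.4
tool_pos: [0.4513, -0.0511, 0.2729]
tool_rot: [180.0, 0.0, 99.1]
wrist_force: [0.3, -1.1, -0.2]
gripper_width: 0.0726
time: 29.7
tool_pos: [0.4534, -0.0499, 0.2726]
tool_rot: [180.0, -0.0, 99.0]
wrist_force: [-0.7, -0.8, 0.3]
gripper_width: 0.0727
```

View pics/s12c.png

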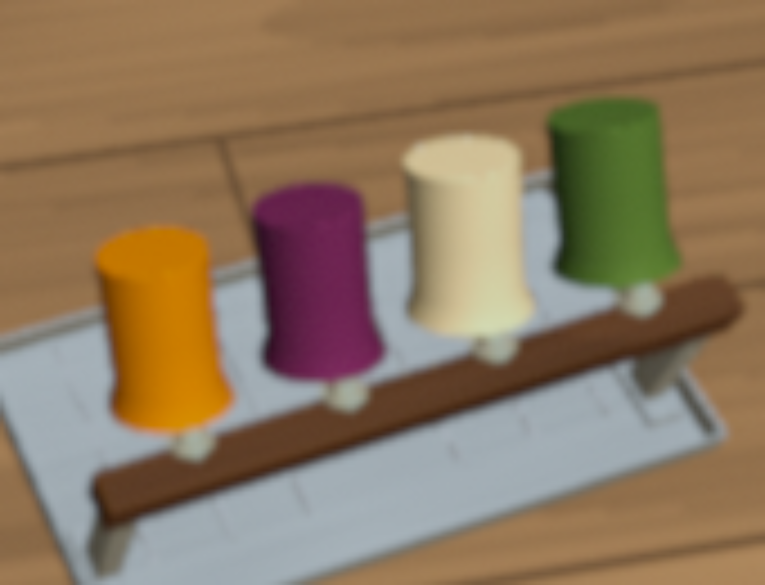

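View pics/t12c.png

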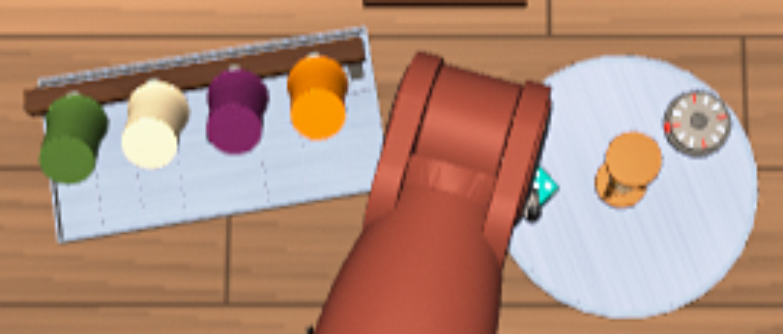

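View pics/s12.png

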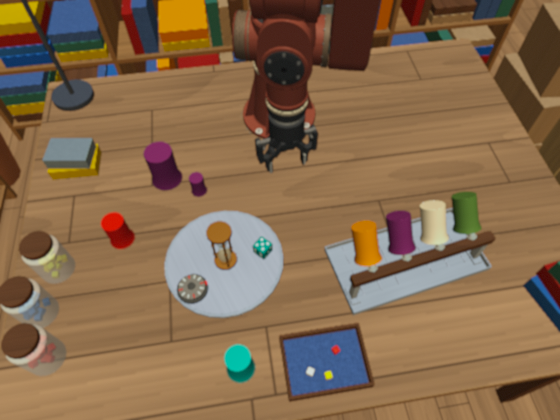

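Run:
```python
from h import *
np.set_printoptions(precision=4,suppress=True)
T=vision.get_calibration('top');S=vision.get_calibration('scene')
sx=np.array([.987,.16,0]);z=np.array([0,0,1]);p=-.6428*sx+.766*z;n=.766*sx+.643*z
for nm,s,t,c in [('amber',(153,255),(318,111),(.607,.1155,.186)),('plum',(309,213),(235,126),(.592,.2065,.186)),('white',(463,160),(150,142),(.577,.297,.186)),('green',(603,118),(69,158),(.562,.388,.186))]:
    x,e=tri([(S,(330+s[0]/4.5-.4,170+s[1]/4.5-.4)),(T,(130+t[0]/2.9-.3,150+t[1]/2.9-.3))])
    d=x-(np.array(c)+.008*p); print(nm,x,round(e,2),'along %.4f normal %.4f lateral %.4f'%(d@p,d@n,d@np.cross(z,sx)))
```

```text
amber [0.592  0.1139 0.1916] 0.29 along 0.0059 normal -0.0079 lateral 0.0008
plum [0.5767 0.2048 0.186 ] 0.13 along 0.0019 normal -0.0118 lateral 0.0008
white [0.5586 0.2966 0.1886] 0.04 along 0.0057 normal -0.0123 lateral 0.0025
green [0.5417 0.3848 0.1846] 0.07 along 0.0041 normal -0.0166 lateral 0.0001
```

Run:
```python
from bench import manip
print(manip.close_job())
```

```text
the job is handed in; nothing more can be done
None
```

All three cups are hanging mouth down on free pegs, released, and the job was handed in at about 30 s of the 72 s. White is on the peg beside the green cup, plum is next to it, and amber is on the end peg.

- **Method:** The tool always points straight down, so I held each cup lightly and lowered it over its peg. The peg pushed the cup over to its own slant inside the grip. I let go once the cup's floor touched the tip. Wrist force stayed below 8 N in all the readings.
- **Final check, cups:** From two camera views, each cup's closed end is 2–6 mm beyond the peg tip along the peg. With the 6 mm floor resting on the tip, 6 mm is expected. Sideways each cup is within 3 mm of its peg.
- **Final check, other items:** The hourglass, die, tracker and green cup look unmoved by eye; I did not measure their shift.
- **Disagreements:** The cups measured only about 8 mm (amber) to 12 mm (plum and white) below the peg's axis, against 18 mm in the text and 17 mm measured on the green cup. That is partly the precision of the pictures, and the amber cup may also be a little less settled. All are within the 25 mm limit.

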